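# Load a rail into the dowel drilling jig, home against its hidden stop

### The job

Load the long wooden rail into the dowel drilling jig ready for drilling: lay it flat on the jig's bed, square and flush against the low fence, with one end pushed in under the guide block until you feel it come up solid against the stop hidden inside. The stop has been set to an unknown depth, so push gently and do not ram or press the rail hard into the jig. Let go of the rail, and leave the other things on the bench where they are.

Things in the scene. Friction and masses are not known exactly. Their poses are not given: they have to be found in the camera images.
- rail: The workpiece: plain pale wooden rail, a rectangular bar 200 mm long (its x axis) x 50 mm wide (y) x 40 mm high (z), 0.24 to 0.39 kg, loose, lying flat on the bench at the start. Origin at the centre of its underside. Both ends and both sides are alike.
- jig: Dowel drilling jig, fixed. Origin on the bench, on the line of the fence's face, at the guide block's mouth; +x = the way the rail is fed in, +y = from the fence across the bed, z up. Plywood bed x -240 to 130, y -18 to 81 mm, top 12 mm above the bench. A rail that is home lies along x with its origin at y 25, z 12 and x between -45 and -5 mm in this frame.
- fence_mid (a point): Middle of the top edge of the aluminium fence's guiding face, at jig x -120, y 0, z 30 mm. The face is the upright plane y = 0 along the whole bed; the rail lies on its +y side. The fence is 18 mm thick (y -18 to 0) and its top is 30 mm above the bench, 18 mm above the bed.
- mouth (a point): Centre of the guide block's open mouth, at jig x 0, y 33, z 35 mm. The aluminium block (x 0 to 130 mm) is a tunnel 66 mm wide (y 0 to 66) and 46 mm high above the bed; roof top 70 mm, knob and bushes to 85 mm above the bench. Hidden inside is an unyielding steel stop across the tunnel, its face anywhere from x = 55 to 95 mm, set differently each time.
- feeler (a joint): Spring feeler in the face of the hidden stop: 0 = untouched, standing 6 mm proud of the stop's face; 0.006 m = pushed in level with the face, i.e. the rail's end is solid against the stop. Its spring is very weak (under 0.4 N) and does not move the rail when let go.
- offcut: Bystander: short wooden offcut 100 x 34 x 28 mm, loose. Origin at the centre of its underside. Not the workpiece.
- glue: Bystander: white glue bottle, 66 mm diameter, 190 mm high, black cap, loose. Origin at the centre of its underside.
- belt_roll: Bystander: brown-red roll of sanding belt (small hole in its middle) standing on end, 100 mm diameter, 60 mm high, loose. Origin at the centre of its underside.
- bar_clamp: Bystander: one-handed bar clamp lying flat, steel bar 170 mm long with red grip, about 24 mm high, loose. Origin at the middle of its steel bar, at bench height.
- wrench: Bystander: steel wrench 180 mm long lying on the bench, loose. Origin at its middle, at bench height.
There are look-alikes about, which are no part of the job. Leave any red look-alike of the rail alone.

How it is judged:
At the end, for the whole second after the job is handed in: Rail at rest flat on the bed (height within 3 mm, tilt < 0.03 rad), square with the fence (< 0.02 rad), flush to it (middle within 2.5 mm), one end under the guide block, home on the stop: feeler in more than 4.2 of 6 mm, rail origin from 60 mm before to 5 mm past the mouth (value of joint feeler above 0.0042 m and y of rail in the frame of jig between 0.0225 and 0.0275 m and angle between the x axis of rail and the x axis of jig, either way round below 0.02 rad and angle between rail's own z axis and vertical below 0.03 rad and z of rail in the frame of jig between 0.009 and 0.015 m and x of rail in the frame of jig between -0.06 and 0.005 m and linear speed of rail below 0.01 m/s); the robot touches nothing.
It fails at once if the rail is rammed or pressed into the jig with more than 90 N (contact force between rail and jig above 90 N).
It fails at once if a bystander (offcut, glue bottle, belt roll, clamp or wrench) is moved more than 30 mm (distance of any of offcut, glue, belt_roll, bar_clamp, wrench from where it was at the start of the episode above 0.03 m).
It also fails if it takes over 72 s, if anything falls off the work surface, if the arm or the gripper's body presses on something with over 40 N, if the wrist force passes 120 N, or if a joint passes its speed limit or range.

### The arm

A 6-joint arm with a two-finger parallel gripper is mounted at the origin on the work surface. World frame = base frame: x ahead of the robot, y to its left, z up, the work surface at z = 0. Lengths are in m, angles in rad, forces in N, time in s.
With the tool pointing down it reaches from about 0.375 to 0.9 m from the base axis. Payload 3.1 kg.
Tool frame: the origin (TCP) lies at the very end of the fingers, on their centre line; the grasp point (between the pads) lies 19 mm behind it; z points along the fingers, y is the line along which they close (so a half turn about z gives the same grasp; the last joint's range is limited). The gripper opens to 85 mm and grips with 20 to 120 N. Pads are 22 mm wide; open, the fingers measure 114 mm over their backs; the gripper's body (76 mm by 85 mm) begins 54 mm behind the grasp point. The pads swing forward as they close: fully open they stand 13 mm farther back than shut.
Start: joints at [1.103, 0.527, 1.433, -0, 1.181, -0.178], TCP at [0.178, 0.599, 0.231] pointing down, gripper open.
Joint ranges: [-3.08, 3.08], [-0.75, 2.2], [0.22, 2.44], [-1.43, 4.57], [0, 2.65], [-2.85, 2.85]. Speed limits (rad/s): [2.79, 2.79, 3.14, 3.14, 3.14, 3.14].

### API

Orientations are given as a unit quaternion [x, y, z, w].
In Python, from station import manip, vision gives the robot as it stands.
- The arm moves only by the tool drive_tool, never from a script. Its argument "deltas" is a list that holds one entry, the list of rows, each a list of 4 numbers: the shift along the tool's x, y, z in mm, then the turn about the tool's z in rad. A call has 1 to 5 rows; each row is the pose to reach, as a shift and turn from the pose commanded when the call began, along the tool's axes at that moment; what a row does not reach only later rows make up. A row lasts 1/12 s, in which the tool goes at most 41.7 mm and 7.16 degrees, less where a joint would pass 70% of its speed; a pose out of reach is approached as far as the arm can. A call with a gripper value outside its range is refused whole. "jaw" is the finger opening in mm, from 0 to 85.4, set as the call begins (left out, the last holds). The fingers move at their own pace and stop on an object; "force" is the grip in N (left out, the last holds). Time passes only in rows, so rows that repeat a pose let the fingers close. It gives the time, the measured TCP pose, the force, the opening and the grip force at its end, in the units of the state.
- manip.sense(): the state, without advancing time (a new reading comes with each control period).
- vision.snapshot(name): name is "scene" or "side" or "wrist"; returns the picture (384x512x3 uint8, red, green, blue); there is no depth.
- vision.camera_model(name): a dict with "camera_matrix" (3x3 intrinsics, pixels), "rvec" (rotation vector, rad) and "tvec" (3), from world to camera coordinates, as OpenCV has them. Camera axes: x right, y down, z forward; pixel columns grow to the right and rows downward; lengths in m; the calibration is good to about 2 mm. The wrist camera is an equidistant fisheye: a pixel r from the principal point sees the ray r / f radians off the axis. A picture is of the moment at which its call begins: read the wrist's pose just before it. camera_model takes no time and is no camera call; for the wrist camera it gives the pose at the moment of the call.
- manip.sign_off(): hands the job in; it is judged then, once.
The state is a dict: "t": time; "q": joint angles; "qd": joint speeds; "tau": joint torques, N m; "tcp_pos": TCP position; "tool_rot": TCP orientation; "force": force on the tool from outside, world axes, zero at the start; "ft_torque": the same for the moment, N m; "finger_gap": opening from 0.0 (shut) to 1.0 (fully open); "gripper_force": force on a finger pad.
Only numpy, scipy, OpenCV 4.12 (cv2) and the standard library are available. Lean on these libraries where they do the work, as an engineer would, in place of code of your own. Each camera call takes 0.05 s, during which the arm holds its last target. There are 200 camera calls.

## Working session

There is one attempt and no reset: what is moved stays moved. The work goes in short steps, Python scripts to look and compute and a tool call to move; the robot and the scene stay as the last step left them, time stands still between calls to the robot, and variables do not carry over. Pictures are saved under pics/ and viewed, at most 10 in all, crops included, and the job is handed in when it is done.

Besides the shell and the picture viewer there is one more tool, called by a JSON object that holds its "api" and its "payload". drive_tool: Moves the arm, as the interface text tells. Its arguments: {"type":"object","properties":{"deltas":{"type":"array"},"jaw":{"type":"number"},"force":{"type":"number"}},"required":["deltas"]}

```bash
mkdir -p pics; cat > h.py <<'E'
import numpy as np, cv2
from station import manip, vision
def cam(n):
    c=vision.camera_model(n); K=np.array(c["camera_matrix"],float); R=cv2.Rodrigues(np.array(c["rvec"],float))[0]; t=np.array(c["tvec"],float).ravel(); return K,R,t
def ray(c,uv,fish=False):
    K,R,t=c; uv=np.atleast_2d(np.array(uv,float)); x=(uv-K[:2,2])/np.array([K[0,0],K[1,1]])
    if fish:
        r=np.linalg.norm(x,axis=1,keepdims=True)+1e-12; d=np.hstack([x/r*np.sin(r),np.cos(r)])
    else: d=np.hstack([x,np.ones((len(x),1))])
    return -R.T@t, d@R
def plane(c,uv,z,fish=False):
    o,d=ray(c,uv,fish); return o+d*((z-o[2])/d[:,2])[:,None]
def save(n,f):
    im=vision.snapshot(n); cv2.imwrite(f,im[:,:,::-1]); return im
E
python3 - <<'E'
from h import *
a=save("scene","pics/scene.png"); b=save("side","pics/side.png")
cv2.imwrite("pics/both.png",cv2.resize(a,(800,600))[:,:,::-1])
cv2.imwrite("pics/sideb.png",cv2.resize(b,(800,600))[:,:,::-1])
for n in("scene","side"):
    K,R,t=cam(n); print(n,K.tolist(),-R.T@t,R[2])
print(manip.sense())
E
```

```text
scene [[371.4409944515722, 0.0, 259.14477815498213], [0.0, 371.4409944515722, 197.9523109512832], [0.0, 0.0, 1.0]] [1.04221585 0.4500513  0.74646601] [-0.51812032 -0.48851436 -0.70207197]
side [[388.088335026026, 0.0, 251.7882636833554], [0.0, 388.088335026026, 187.6351079390151], [0.0, 0.0, 1.0]] [ 0.30937218 -0.64311762  0.76719115] [ 0.22692918  0.6440782  -0.73052476]
{'t': 0.1, 'q': array([ 1.10351423e+00,  5.28385705e-01,  1.43374682e+00, -4.95443718e-05,
        1.18142088e+00, -1.78503383e-01]), 'qd': array([-0.00072824, -0.00012572, -0.00203166,  0.00016674,  0.00044625,
       -0.00073537]), 'tau': array([-1.05690528e-03, -4.43305671e+01, -1.78585303e+01, -3.08379358e-04,
        3.89046516e-03, -1.27917542e-05]), 'tcp_pos': array([0.17768411, 0.59854637, 0.2304325 ]), 'tool_rot': array([ 1.43878769e-01,  9.89594835e-01, -9.36980619e-04, -2.89359374e-04]), 'force': array([-0.32898119, -0.14538597,  0.23498833]), 'ft_torque': array([-0.01141217, -0.03832183, -0.0030111 ]), 'gripper_force': 0.0, 'finger_gap': 1.0032930556150157}
```

View pics/both.png

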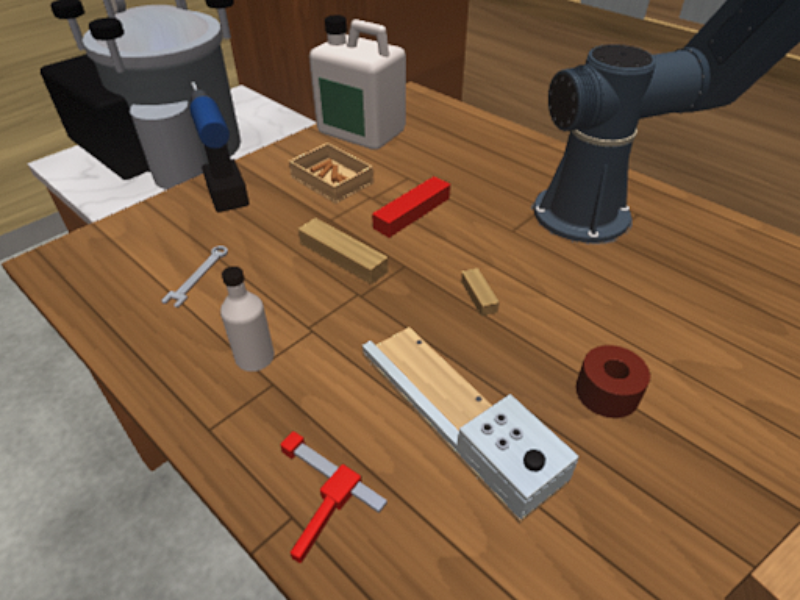

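View pics/sideb.png

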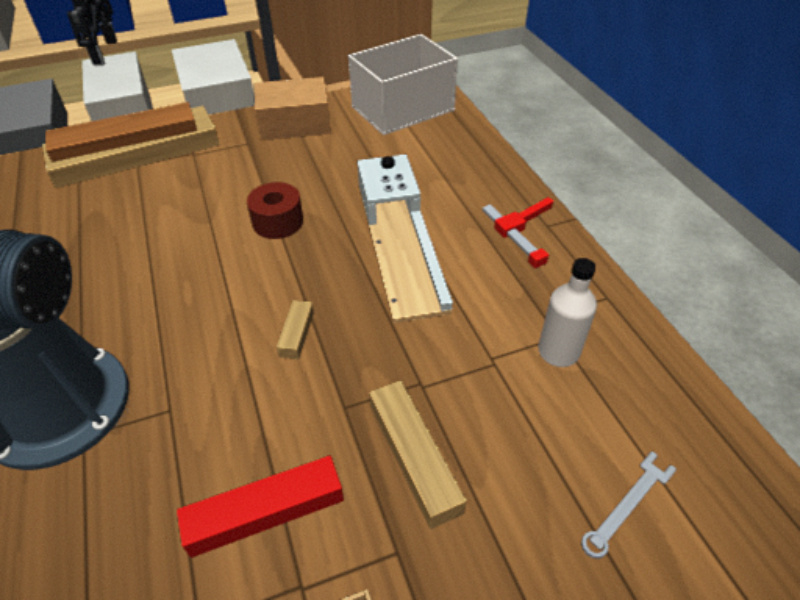

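Both views show three candidates for the rail. The long pale bar is at scene (342,248) and side (417,452), the short pale offcut is at scene (480,290), and the red bar is at scene (412,205). The long pale bar fits, because it is plain wood and about twice the offcut's length. I'll enlarge it to confirm, along with the jig.

```bash
python3 - <<'E'
from h import *
a=cv2.imread("pics/scene.png"); b=cv2.imread("pics/side.png")
def crop(i,x,y,w,h,s): 
    return cv2.resize(i[y:y+h,x:x+w],None,fx=s,fy=s,interpolation=cv2.INTER_CUBIC)
A=crop(a,185,130,80,60,5);B=crop(b,225,236,80,108,5)[:,:]
C=crop(a,225,200,160,140,5);
cv2.imwrite("pics/c1.png",np.hstack([np.vstack([A,np.zeros((240,400,3),np.uint8)]),B]))
D=crop(b,220,95,80,115,5)
cv2.imwrite("pics/c2.png",D)
cv2.imwrite("pics/c3.png",C[:600])
for n,i,box in(("scene",a,(185,130,80,60)),("side",b,(225,236,80,108))):
    x,y,w,h=box; hsv=cv2.cvtColor(i[y:y+h,x:x+w],cv2.COLOR_BGR2HSV)
    print(n,hsv[h//2,::8].tolist())
E
```

```text
scene [[14, 148, 146], [14, 147, 134], [17, 133, 94], [16, 138, 89], [19, 121, 185], [18, 120, 178], [18, 124, 171], [16, 140, 122], [14, 147, 134], [15, 152, 148]]
side [[15, 145, 139], [15, 150, 119], [15, 145, 137], [15, 153, 128], [20, 119, 204], [19, 117, 196], [19, 121, 191], [20, 120, 185], [15, 154, 114], [16, 159, 143]]
```

View pics/c1.png

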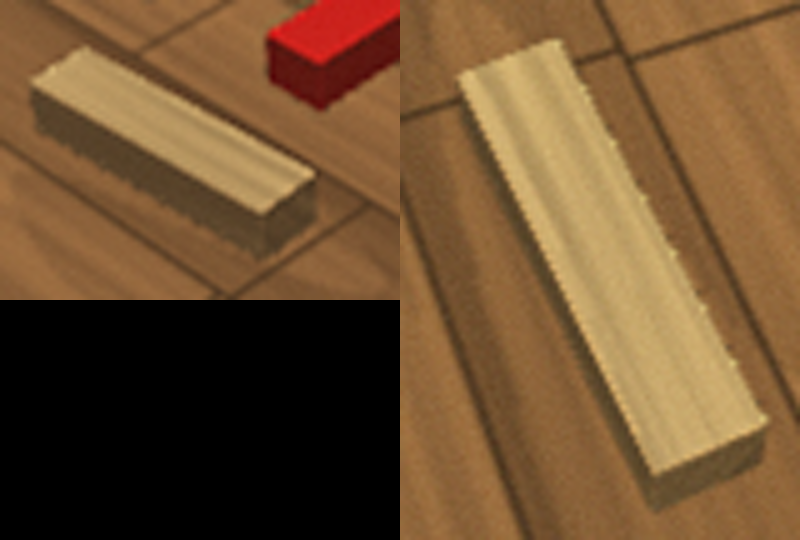

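View pics/c2.png

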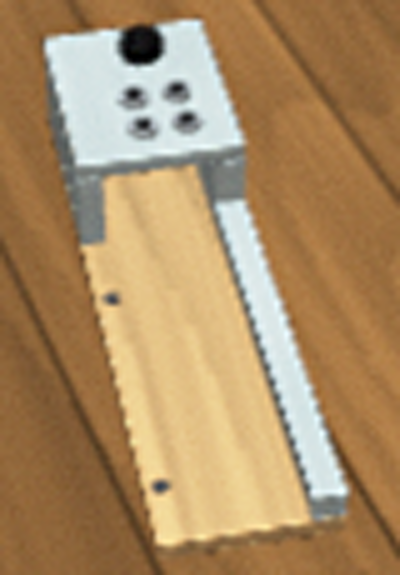

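View pics/c3.png

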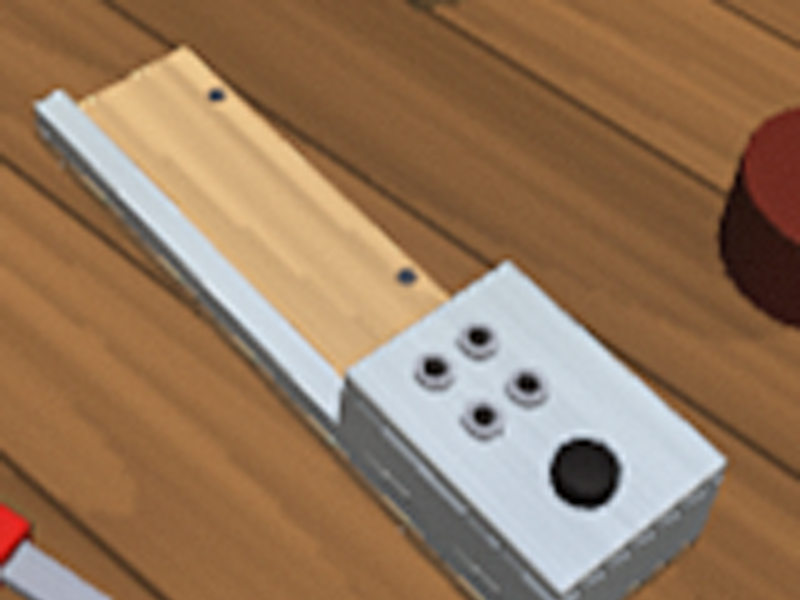

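c1 confirms the rail: a plain pale bar with no red, and its corners are clear in both views. c2 and c3 show the fence, the bed and the block's roof corners. Next I'll refine these corners numerically and check them against the known sizes.

```bash
python3 - <<'E'
from h import *
cs,cd=cam("scene"),cam("side")
f=lambda p,o:(np.array(p,float)+.5)/5-.5+np.array(o)
rs=f([(33,82),(88,47),(316,177),(262,213)],(185,130)); rd=f([(365,420),(255,473),(60,77),(158,40)],(225,236))
def show(n,P):
    print(n,(P*1000).round(1).tolist()); print('  sides',[round(1000*np.linalg.norm(P[i]-P[i-1]),1) for i in range(len(P))], 'mean',(P.mean(0)*1000).round(1))
show('rail scene',plane(cs,rs,.04)); show('rail side',plane(cd,rd,.04))
for nm,c,pts,off,z in [("roof side",cd,[(45,38),(203,20),(243,150),(77,167)],(220,95),.07),
 ("roof scene",cs,[(725,462),(565,592),(348,372),(508,262)],(225,200),.07),
 ("fence side inner end/block, outer",cd,[(310,498),(219,200),(243,200),(345,490)],(220,95),.03),
 ("fence scene inner end, outer end,outer block",cs,[(62,90),(38,105),(335,415)],(225,200),.03),
 ("bed side",cd,[(160,548),(82,243)],(220,95),.012),("bed scene",cs,[(185,46),(447,297)],(225,200),.012)]:
    P=plane(c,f(pts,off),z); show(nm,P)
# obstacles
s=.64
for n,uv in [("offcut",(480,285)),("glue",(252,360)),("roll",(612,372)),("wrench",(195,275)),("red bar",(411,205))]:
    print(n,plane(cs,np.array(uv)*s,.02).round(3))
E
```

```text
rail scene [[499.6, -357.1, 40.0], [451.3, -360.8, 40.0], [442.8, -162.1, 40.0], [487.9, -161.7, 40.0]]
  sides [np.float64(195.7), np.float64(48.5), np.float64(198.9), np.float64(45.1)] mean [ 470.4 -260.4   40. ]
rail side [[496.5, -363.1, 40.0], [448.4, -367.4, 40.0], [436.7, -170.9, 40.0], [484.5, -167.9, 40.0]]
  sides [np.float64(195.6), np.float64(48.3), np.float64(196.9), np.float64(47.9)] mean [ 466.5 -267.4   40. ]
roof side [[584.7, 337.5, 70.0], [682.9, 319.6, 70.0], [657.1, 188.8, 70.0], [562.4, 209.0, 70.0]]
  sides [np.float64(130.5), np.float64(99.7), np.float64(133.4), np.float64(96.8)] mean [621.8 263.7  70. ]
roof scene [[586.1, 334.9, 70.0], [679.5, 320.4, 70.0], [659.8, 194.0, 70.0], [564.5, 208.9, 70.0]]
  sides [np.float64(127.8), np.float64(94.5), np.float64(127.9), np.float64(96.4)] mean [622.5 264.6  70. ]
fence side inner end/block, outer [[601.5, -42.1, 30.0], [645.7, 197.2, 30.0], [659.0, 192.0, 30.0], [620.4, -43.5, 30.0]]
  sides [np.float64(19.0), np.float64(243.4), np.float64(14.3), np.float64(238.6)] mean [631.7  75.9  30. ]
fence scene inner end, outer end,outer block [[606.3, -40.0, 30.0], [622.1, -41.4, 30.0], [658.6, 189.2, 30.0]]
  sides [np.float64(235.1), np.float64(15.9), np.float64(233.5)] mean [629.   35.9  30. ]
bed side [[523.4, -31.6, 12.0], [563.0, 210.0, 12.0]]
  sides [np.float64(244.8), np.float64(244.8)] mean [543.2  89.2  12. ]
bed scene [[526.2, -27.1, 12.0], [561.0, 179.4, 12.0]]
  sides [np.float64(209.3), np.float64(209.3)] mean [543.6  76.2  12. ]
offcut [[0.363 0.001 0.02 ]]
glue [[ 0.765 -0.155  0.02 ]]
roll [[0.38  0.284 0.02 ]]
wrench [[ 0.714 -0.406  0.02 ]]
red bar [[ 0.262 -0.269  0.02 ]]
```

{"api": "drive_tool", "payload": {"deltas": [[[-34,-18,0,0],[-68,-36,0,0],[-102,-54,0,0],[-136,-72,0,0],[-170,-90,0,0]]], "jaw": 85}}

```text
t: 0.52
tcp_pos: [0.3159, 0.4629, 0.2309]
tool_rot: [0.144, 0.99, -0.0, -0.0]
force: [1.3, -0.4, -0.1]
finger_gap: 0.994
gripper_force: 0.0
```

{"api": "drive_tool", "payload": {"deltas": [[[-34,-18,0,0],[-68,-36,0,0],[-102,-54,0,0],[-136,-72,0,0],[-170,-90,0,0]]]}}

```text
t: 0.93
tcp_pos: [0.4534, 0.3281, 0.231]
tool_rot: [0.144, 0.99, -0.0, -0.0]
force: [0.3, -0.1, -0.5]
finger_gap: 0.998
gripper_force: 0.0
```

{"api": "drive_tool", "payload": {"deltas": [[[-12,-38,0,0],[-24,-76,0,0],[-36,-114,0,0],[-49,-151,0,0],[-61,-188,0,0]]]}}

```text
t: 1.35
tcp_pos: [0.4571, 0.1303, 0.231]
tool_rot: [0.144, 0.99, -0.0, -0.0]
force: [0.9, -0.6, -0.1]
finger_gap: 0.993
gripper_force: 0.0
```

{"api": "drive_tool", "payload": {"deltas": [[[-12,-38,0,0],[-24,-76,0,0],[-36,-114,0,0],[-49,-151,0,0],[-61,-188,0,0]]]}}

```text
t: 1.77
tcp_pos: [0.462, -0.0673, 0.2312]
tool_rot: [0.144, 0.99, 0.0, -0.0]
force: [1.1, -0.4, 0.1]
finger_gap: 0.998
gripper_force: 0.0
```

{"api": "drive_tool", "payload": {"deltas": [[[-12,-38,0,0.12],[-24,-76,0,0.24],[-36,-114,0,0.36],[-49,-151,0,0.48],[-61,-188,0,0.6]]]}}

```text
t: 2.18
tcp_pos: [0.4669, -0.265, 0.231]
tool_rot: [0.433, 0.901, 0.0, -0.0]
force: [0.3, -0.5, 0.7]
finger_gap: 0.994
gripper_force: 0.0
```

{"api": "drive_tool", "payload": {"deltas": [[[0,0,0,0.12],[0,0,0,0.24],[0,0,0,0.36],[0,0,0,0.48],[0,0,0,0.62]]]}}

```text
t: 2.6
tcp_pos: [0.467, -0.263, 0.2308]
tool_rot: [0.682, 0.732, 0.0, -0.001]
force: [-0.1, 0.3, -0.8]
finger_gap: 0.999
gripper_force: 0.0
```

```bash
cat >> h.py <<'E'
from scipy.spatial.transform import Rotation as Ro
JY=np.pi/2-0.163; JO=np.array([.6407,.1943,0])
JR=Ro.from_euler('z',JY).as_matrix()
def delta(target,yawy=None):
    s=manip.sense(); R=Ro.from_quat(s["tool_rot"]).as_matrix(); d=R.T@(np.array(target)-s["tcp_pos"])*1000
    y=R[:2,1]; a=np.arctan2(y[1],y[0]); tr=0
    if yawy is not None: tr=-((yawy-a+np.pi/2)%np.pi-np.pi/2)
    print("tcp",s["tcp_pos"].round(4),"yaw_y",a.round(4),"delta",d.round(1),"turn",round(tr,3),"t",s["t"],"F",s["force"].round(1),"jig",(JR.T@(s["tcp_pos"]-JO)*1000).round(1))
E
python3 - <<'E'
from h import *
delta((.468,-.264,.23),0.057)
c=cam("wrist"); im=save("wrist","pics/w1.png"); print(c[0],-c[1].T@c[2],c[1][2])
cv2.imwrite("pics/w1b.png",cv2.resize(im,(800,600))[:,:,::-1])
E
```

```text
tcp [ 0.467  -0.263   0.2308] yaw_y 0.0704 delta [-1.1  0.9  0.8] turn 0.013 t 2.6 F [-0.1  0.3 -0.8] jig [-479.4   97.2  230.8]
[[297.31863964   0.         257.52932541]
 [  0.         297.31863964 190.83468488]
 [  0.           0.           1.        ]] [ 0.4631885  -0.19558749  0.37425828] [ 0.0167063  -0.26780687 -0.96332776]
```

View pics/w1b.png

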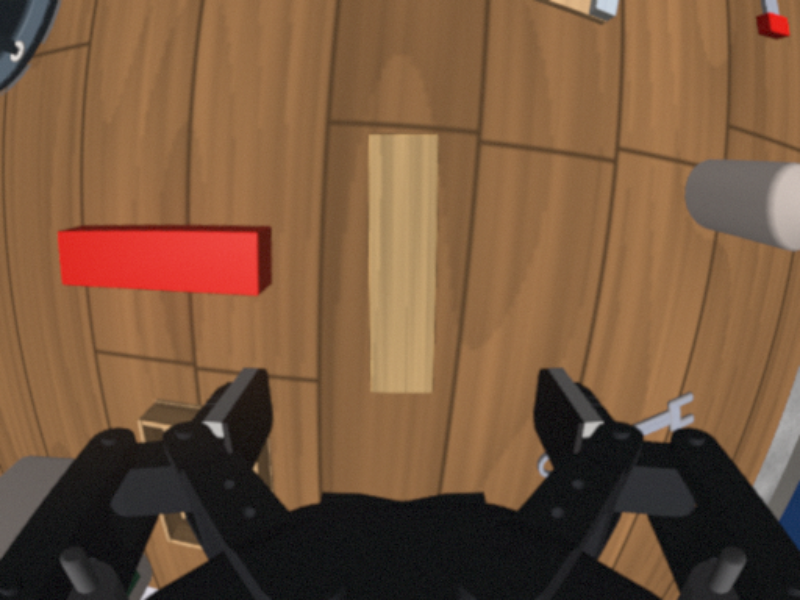

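The wrist view shows the rail between columns 369 and 438 and rows 135 to 392, centred between the fingers. The red look-alike is at left, (165,260). I'll measure the rail's corners.

```bash
python3 - <<'E'
from h import *
im=cv2.imread("pics/w1.png"); hsv=cv2.cvtColor(im,cv2.COLOR_BGR2HSV)
m=cv2.inRange(hsv,(17,70,140),(26,140,255)); m[:, :215]=0; m[:,300:]=0; m[:70]=0; m[265:]=0
m=cv2.morphologyEx(m,cv2.MORPH_OPEN,np.ones((3,3)))
k=max(cv2.findContours(m,0,1)[0],key=cv2.contourArea)[:,0].astype(float)
P=plane(cam("wrist"),k,.04,True)[:,:2].astype(np.float32)*1000
(c,(w,h),a)=cv2.minAreaRect(P); print(c,w,h,a,cv2.boundingRect(k.astype(np.int32)))
# grip target 30mm behind centre (toward -y)
E
```

```text
(467.1507873535156, -267.4808349609375) 49.23799133300781 198.968994140625 3.3460652828216553 (236, 86, 44, 166)
```

```bash
python3 - <<'E'
from h import *
delta((.4692,-.3024,.022),0.0584)
E
```

```text
tcp [ 0.4671 -0.2629  0.2309] yaw_y 0.0667 delta [-39.7  -0.3 208.8] turn 0.008 t 2.65 F [-0.2 -0.7 -0.1] jig [-479.3   97.1  230.9]
```

{"api": "drive_tool", "payload": {"deltas": [[[-20,0,30,0.008],[-40,0,60,0.008],[-40,0,95,0.008],[-40,0,130,0.008],[-40,0,160,0.008]]]}}

```text
t: 3.07
tcp_pos: [0.4699, -0.3028, 0.0691]
tool_rot: [0.682, 0.732, 0.0, -0.001]
force: [0.0, -1.4, -0.4]
finger_gap: 0.998
gripper_force: 0.0
```

{"api": "drive_tool", "payload": {"deltas": [[[0,0,20,0],[0,0,35,0],[0,0,49,0],[0,0,49,0]]]}}

```text
t: 3.4
tcp_pos: [0.4689, -0.3015, 0.0194]
tool_rot: [0.682, 0.732, 0.0, -0.003]
force: [-0.5, -0.3, -0.6]
finger_gap: 0.998
gripper_force: 0.0
```

{"api": "drive_tool", "payload": {"deltas": [[[0,0,0,0],[0,0,0,0],[0,0,0,0],[0,0,0,0],[0,0,0,0]]], "jaw": 40, "force": 50}}

```text
t: 3.82
tcp_pos: [0.471, -0.3035, 0.0237]
tool_rot: [0.682, 0.731, -0.0, 0.001]
force: [-0.4, -0.2, 4.6]
finger_gap: 0.572
gripper_force: 54.3
```

{"api": "drive_tool", "payload": {"deltas": [[[0,0,0,0],[0,0,0,0],[0,0,0,0],[0,0,0,0]]]}}

```text
t: 4.15
tcp_pos: [0.471, -0.3035, 0.0237]
tool_rot: [0.682, 0.731, -0.0, 0.001]
force: [-0.9, -0.9, 5.9]
finger_gap: 0.574
gripper_force: 54.4
```

{"api": "drive_tool", "payload": {"deltas": [[[0,0,-5,0],[0,0,-15,0],[0,0,-30,0],[0,0,-50,0],[0,0,-70,0]]]}}

```text
t: 4.57
tcp_pos: [0.4699, -0.3023, 0.0929]
tool_rot: [0.682, 0.731, 0.0, -0.001]
force: [-0.3, -0.4, -4.2]
finger_gap: 0.57
gripper_force: 53.3
```

```bash
python3 - <<'E'
from h import *
# rail origin x jig -120, y 29; grip point 35 behind
t=JO+JR@np.array([-.155,.030,0]); t[2]=.080
print(t); delta(t,JY-np.pi/2)
c=cam("wrist"); im=save("wrist","pics/w2.png")
hsv=cv2.cvtColor(im[:,:,::-1].copy(),cv2.COLOR_BGR2HSV)
cv2.imwrite("pics/w2b.png",cv2.resize(im,(800,600))[:,:,::-1])
E
```

```text
[0.58594438 0.04622292 0.08      ]
tcp [ 0.4699 -0.3023  0.0929] yaw_y 0.069 delta [339.7 139.8  13.2] turn 0.232 t 4.5667 F [-0.3 -0.4 -4.2] jig [-517.7   87.9   92.9]
```

View pics/w2b.png

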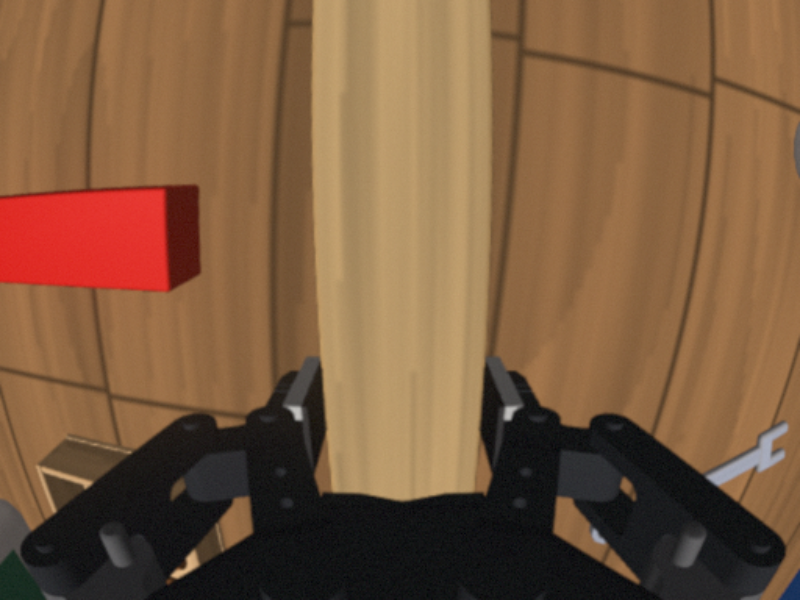

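{"api": "drive_tool", "payload": {"deltas": [[[30,12,0,0],[68,28,0,0],[106,44,0,0],[144,60,0,0],[182,75,0,0]]]}}

```text
t: 5.03
tcp_pos: [0.5329, -0.1145, 0.0921]
tool_rot: [0.683, 0.731, 0.0, -0.0]
force: [0.0, -0.9, -3.5]
finger_gap: 0.574
gripper_force: 53.3
```

{"api": "drive_tool", "payload": {"deltas": [[[38,15,0,0.05],[76,31,3,0.1],[114,46,6,0.15],[142,58,10,0.2],[158,65,12,0.232]]]}}

```text
t: 5.45
tcp_pos: [0.5867, 0.05, 0.0796]
tool_rot: [0.762, 0.648, 0.0, -0.001]
force: [-0.3, 0.1, -4.0]
finger_gap: 0.571
gripper_force: 53.3
```

{"api": "drive_tool", "payload": {"deltas": [[[0,0,0,0],[0,0,0,0]]]}}

```text
t: 5.62
tcp_pos: [0.586, 0.0471, 0.0797]
tool_rot: [0.761, 0.648, -0.001, -0.0]
force: [-0.8, -0.3, -3.1]
finger_gap: 0.57
gripper_force: 53.3
```

```bash
python3 - <<'E'
from h import *
t=JO+JR@np.array([-.155,.030,0]); t[2]=.0357
delta(t,JY-np.pi/2)
c=cam("wrist"); im=save("wrist","pics/w3.png"); print(c[1].tolist(),c[2].tolist())
s=vision.snapshot("side"); save("scene","pics/s3.png")
cv2.imwrite("pics/d3.png",s[:,:,::-1])
x=cv2.resize(im[60:250,100:420],(800,475))
cv2.imwrite("pics/w3b.png",x[:,:,::-1])
E
```

```text
tcp [0.586  0.0471 0.0797] yaw_y -0.1596 delta [-0.9  0.1 44. ] turn 0.003 t 5.6167 F [-0.8 -0.3 -3.1] jig [-154.1   30.1   79.7]
[[0.9871200335719659, -0.15996453834039037, -0.0023207314423186257], [-0.15341131314013035, -0.9505962164231355, 0.26987367845464344], [-0.04537629691262227, -0.2660416880783258, -0.962892938951643]] [-0.5714390341223683, 0.13990930522991976, 0.27221473879123514]
```

View pics/w3.png

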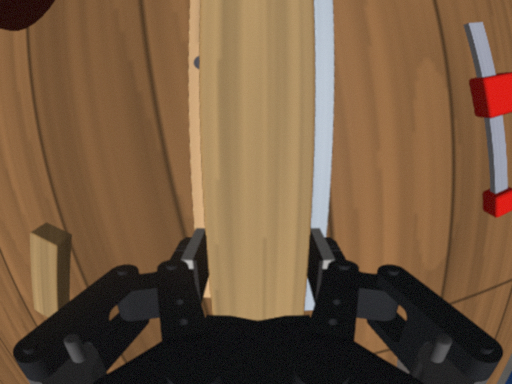

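The wrist view shows the rail over the bed. The fence is the grey strip at its right, with its outer edge near columns 330–335, and the bed's left edge is near columns 190–195. I'll measure where the fence is relative to the rail.

```bash
python3 - <<'E'
from h import *
im=cv2.imread("pics/w3.png"); hsv=cv2.cvtColor(im,cv2.COLOR_BGR2HSV)
R=np.array([[0.98712003,-0.15996454,-0.00232073],[-0.15341131,-0.95059622,0.26987368],[-0.0453763,-0.26604169,-0.96289294]]);t=np.array([-0.57143903,0.13990931,0.27221474])
c=(cam("wrist")[0],R,t)
g=cv2.GaussianBlur(hsv[:,:,1],(3,3),0).astype(int)  # fence is low saturation
def J(uv,z): return (plane(c,uv,z,True)-JO)@JR*1000
out=[];inn=[];lb=[];L=[]
for v in range(10,220,10):
    w=np.where(g[v,295:350]<70)[0]
    inn.append((w[0]+294.5,v)); out.append((w[-1]+295.5,v))
    d=np.abs(np.diff(cv2.GaussianBlur(im,(3,3),0)[v,180:215].astype(int),axis=0)).sum(1)
o=J(out,.03); p=np.polyfit(o[:,0],o[:,1],1); print("outer",o[::4].round(1).tolist(),p, np.polyval(p,-120))
i=J(inn,.096); p=np.polyfit(i[:,0],i[:,1],1); print("rail right at z.096",i[::4].round(1).tolist(),p)
l=J([(200,100),(204,200)],.096);print("rail left",l.round(1).tolist())
l=J([(189,20),(189.5,100),(194,200)],.012);print("bed left",l.round(1).tolist())
E
```

```text
outer [[-16.2, -20.3, 30.0], [-44.8, -20.4, 30.0], [-71.9, -20.5, 30.0], [-98.4, -20.5, 30.0], [-125.5, -20.4, 30.0], [-154.1, -21.0, 30.0]] [ 2.75119210e-03 -2.00554014e+01] -20.385544493392427
rail right at z.096 [[-41.0, 5.5, 96.0], [-59.6, 5.8, 96.0], [-77.2, 5.3, 96.0], [-94.5, 5.4, 96.0], [-112.2, 5.2, 96.0], [-130.8, 5.2, 96.0]] [5.01340296e-03 5.90557330e+00]
rail left [[-81.6, 54.0, 96.0], [-126.2, 53.7, 96.0]]
bed left [[-18.4, 78.9, 12.0], [-78.3, 78.1, 12.0], [-152.7, 77.6, 12.0]]
```

{"api": "drive_tool", "payload": {"deltas": [[[0,2,10,0],[0,5,20,0],[0,5,30,0],[0,5,36,0],[0,5,40,0]]]}}

```text
t: 6.18
tcp_pos: [0.5901, 0.0443, 0.0479]
tool_rot: [0.762, 0.647, -0.001, -0.0]
force: [-27.7, -1.6, 85.4]
finger_gap: 0.57
gripper_force: 85.2
```

{"api": "drive_tool", "payload": {"deltas": [[[0,0,1,0],[0,0,2,0],[0,0,3,0],[0,0,3,0]]]}}

```text
t: 6.52
tcp_pos: [0.5901, 0.0443, 0.048]
tool_rot: [0.762, 0.648, -0.001, 0.001]
force: [-24.6, -0.6, 71.7]
finger_gap: 0.573
gripper_force: 82.5
```

The force reached 85 N early, so something is touching. I'll back off and look.

{"api": "drive_tool", "payload": {"deltas": [[[0,0,-6,0],[0,0,-12,0],[0,0,-16,0],[0,0,-16,0]]]}}

```text
t: 6.85
tcp_pos: [0.5922, 0.0446, 0.0529]
tool_rot: [0.763, 0.647, 0.0, 0.0]
force: [1.1, -0.2, -3.4]
finger_gap: 0.57
gripper_force: 69.0
```

```bash
python3 - <<'E'
from h import *
s=manip.sense(); print(s["tcp_pos"],s["tool_rot"],s["force"],s["t"],s["ft_torque"])
a=save("scene","pics/s4.png")[:,:,::-1]; b=save("side","pics/d4.png")[:,:,::-1]; w=save("wrist","pics/w4.png")[:,:,::-1]
A=cv2.resize(a[170:320,210:360],(400,400),interpolation=cv2.INTER_CUBIC);B=cv2.resize(b[90:240,200:350],(400,400),interpolation=cv2.INTER_CUBIC)
cv2.imwrite("pics/v4.png",np.hstack([A,B]))
E
```

```text
[0.59217066 0.04462981 0.05294267] [7.62569970e-01 6.46905656e-01 2.40583157e-04 2.35604113e-04] [ 1.06957747 -0.19181142 -3.4272114 ] 6.85 [-0.13810974  0.03262123  0.01993529]
```

View pics/v4.png

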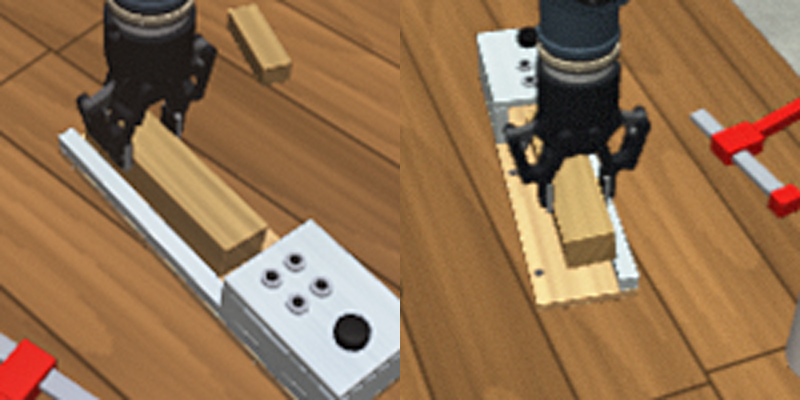

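In the last picture the rail hangs over the bed, close to the fence, with its front end short of the mouth. Readable corners are at crop left (220,247), (267,230) and (222,272), and crop right (566,238), (613,232), (570,266) and (614,259). I'll solve the rail's pose from these.

```bash
sed -i 's/^JR=.*/&\nJO=JO+JR@np.array([0,-.0025,0])/' h.py; python3 - <<'E'
from h import *
from scipy.optimize import least_squares
cs,cd=cam("scene"),cam("side")
k=150/400
A=np.array([(220,247),(267,230),(222,272)])*k+[210,170]
B=(np.array([(566,238),(613,232),(570,266),(614,259)])-[400,0])*k+[200,90]
# rail local: x fwd, y away from fence
ps=np.array([(100,-25,40),(100,25,40),(100,-25,0)])/1e3; pd=np.array([(-100,25,40),(-100,-25,40),(-100,25,0),(-100,-25,0)])/1e3
def pr(c,P): q=P@c[1].T+c[2]; return q[:,:2]/q[:,2:]*[c[0][0,0],c[0][1,1]]+c[0][:2,2]
def W(v,p): return JO+(v[:3]+p@Ro.from_euler('zyx',v[3:]).as_matrix().T)@JR.T
f=lambda v:np.r_[(pr(cs,W(v,ps))-A).ravel(),(pr(cd,W(v,pd))-B).ravel()]
r=least_squares(f,[-.12,.03,.03,0,0,0]); print((r.x[:3]*1000).round(1),r.x[3:].round(3),r.fun.round(1))
delta((0,0,0))
# colour profile across wrist picture rows (edges)
im=cv2.imread("pics/w4.png")
c=cam("wrist")
hsv=cv2.cvtColor(im,cv2.COLOR_BGR2HSV)
for v in(40,100,160,210): print(v,[tuple(x) for x in hsv[v,180:345:5].tolist()])
E
```

```text
[-116.6   22.4   31.7] [-0.012 -0.004 -0.057] [ 1.   0.8  0.2 -2.9 -1.7  2.4 -0.9  0.5  1.  -0.8 -1.6  0.6  0.8 -0.2]
tcp [0.5911 0.045  0.0516] yaw_y -0.1633 delta [-140.5 -575.8   53.1] turn 0 t 7.0 F [ 0.1 -0.6 -3.6] jig [-155.4   27.2   51.6]
40 [(16, 102, 203), (16, 103, 191), (16, 101, 186), (16, 101, 186), (18, 119, 167), (18, 110, 169), (17, 108, 175), (17, 108, 175), (17, 110, 156), (18, 108, 153), (18, 110, 155), (18, 107, 157), (18, 111, 168), (18, 109, 175), (18, 110, 172), (17, 111, 170), (17, 108, 172), (18, 113, 163), (19, 110, 162), (18, 109, 157), (18, 106, 156), (17, 110, 160), (17, 104, 169), (18, 104, 174), (17, 112, 157), (17, 106, 166), (17, 106, 164), (0, 5, 149), (107, 24, 201), (107, 25, 206), (107, 26, 203), (0, 3, 159), (14, 128, 145)]
100 [(16, 103, 204), (16, 105, 191), (15, 106, 183), (17, 101, 186), (18, 121, 171), (17, 109, 173), (18, 109, 176), (18, 111, 170), (18, 107, 150), (18, 109, 150), (17, 109, 157), (18, 110, 157), (18, 110, 170), (18, 105, 172), (17, 108, 170), (18, 107, 170), (18, 110, 169), (18, 109, 168), (19, 108, 161), (18, 112, 157), (1
[... 568 characters left out ...]
5, 173), (18, 106, 173), (17, 110, 155), (17, 108, 161), (18, 108, 161), (104, 21, 184), (106, 24, 205), (107, 26, 207), (106, 26, 203), (14, 128, 139), (14, 130, 143)]
210 [(16, 100, 206), (16, 102, 212), (16, 102, 210), (16, 101, 192), (16, 102, 180), (17, 113, 170), (17, 109, 171), (17, 110, 170), (18, 111, 161), (18, 109, 155), (17, 110, 156), (18, 108, 158), (17, 108, 168), (18, 110, 170), (18, 108, 167), (18, 108, 165), (18, 110, 169), (18, 107, 171), (17, 109, 164), (18, 107, 157), (18, 109, 168), (17, 110, 169), (17, 109, 176), (17, 112, 171), (17, 108, 158), (17, 108, 161), (17, 122, 153), (107, 25, 201), (106, 29, 204), (105, 28, 202), (108, 8, 150), (13, 132, 143), (14, 136, 141)]
```

```bash
python3 - <<'E'
from h import *
im=cv2.imread("pics/w4.png").astype(int); c=cam("wrist")
J=lambda uv,z:(plane(c,uv,z,True)-JO)@JR*1000
sat=cv2.cvtColor(im.astype(np.uint8),cv2.COLOR_BGR2HSV)[:,:,1].astype(int)
for v in(40,100,160,210):
    print(v,sat[v,308:342].tolist(), im[v,194:206,2].tolist())
    for z in(.068,.072,.076): print(z,J([(200.5,v),(314,v)],z)[:,1].round(1),end=' ')
    w=np.where(sat[v,312:345]<70)[0]; print('fence outer',J([(w[-1]+312.5,v)],.03).round(1), 'inner vis',J([(w[0]+311.5,v)],.03).round(1))
E
```

```text
40 [111, 104, 106, 109, 111, 118, 93, 5, 24, 27, 25, 27, 24, 28, 27, 27, 26, 25, 26, 26, 29, 27, 26, 28, 24, 27, 25, 3, 81, 130, 132, 132, 128, 127] [183, 186, 186, 186, 176, 169, 167, 173, 174, 171, 171, 169]
0.068 [50.6  2.3] 0.072 [49.9  3.1] 0.076 [49.1  3.8] fence outer [[-46.2 -17.1  30. ]] inner vis [[-47.1  -5.   30. ]]
100 [107, 106, 107, 108, 113, 117, 108, 40, 16, 24, 26, 29, 26, 27, 25, 27, 26, 26, 26, 23, 25, 24, 29, 24, 26, 27, 21, 3, 66, 121, 128, 128, 126, 128] [180, 186, 181, 183, 183, 173, 171, 172, 173, 174, 171, 173]
0.068 [50.7  2.4] 0.072 [49.9  3.1] 0.076 [49.1  3.9] fence outer [[-81.  -17.6  30. ]] inner vis [[-81.5  -5.   30. ]]
160 [107, 104, 108, 112, 116, 102, 19, 21, 28, 24, 24, 26, 24, 25, 26, 25, 25, 26, 27, 25, 27, 25, 26, 26, 25, 10, 64, 128, 129, 127, 134, 126, 130, 127] [187, 182, 179, 180, 183, 178, 160, 164, 172, 172, 171, 168]
0.068 [51.4  1.7] 0.072 [50.6  2.5] 0.076 [49.8  3.3] fence outer [[-115.3  -17.6   30. ]] inner vis [[-115.5   -5.2   30. ]]
210 [111, 112, 122, 83, 3, 24, 29, 25, 27, 25, 25, 27, 29, 25, 27, 27, 28, 28, 26, 27, 26, 25, 8, 57, 119, 126, 135, 132, 129, 133, 134, 133, 136, 132] [199, 192, 188, 185, 179, 178, 180, 180, 178, 169, 169, 170]
0.068 [52.6  0.6] 0.072 [51.8  1.4] 0.076 [50.9  2.2] fence outer [[-145.6  -17.8   30. ]] inner vis [[-145.5   -5.4   30. ]]
```

The pictures can't settle which part touched. I'll move 8 mm away from the fence and feel downwards gently.

{"api": "drive_tool", "payload": {"deltas": [[[0,-4,0,0],[0,-8,0,0],[0,-8,2,0],[0,-8,2,0]]]}}

```text
t: 7.33
tcp_pos: [0.5827, 0.0466, 0.0504]
tool_rot: [0.762, 0.647, -0.001, -0.001]
force: [0.1, 0.1, -3.1]
finger_gap: 0.574
gripper_force: 69.0
```

{"api": "drive_tool", "payload": {"deltas": [[[0,0,1,0],[0,0,2,0],[0,0,2,0]]]}}

```text
t: 7.58
tcp_pos: [0.5838, 0.0464, 0.0491]
tool_rot: [0.762, 0.647, 0.0, 0.0]
force: [-0.7, 0.2, -4.1]
finger_gap: 0.576
gripper_force: 69.0
```

{"api": "drive_tool", "payload": {"deltas": [[[0,0,1,0],[0,0,2,0],[0,0,2,0]]]}}

```text
t: 7.83
tcp_pos: [0.5837, 0.0464, 0.0472]
tool_rot: [0.762, 0.647, -0.0, -0.0]
force: [0.7, 0.4, -3.9]
finger_gap: 0.567
gripper_force: 69.0
```

{"api": "drive_tool", "payload": {"deltas": [[[0,0,1,0],[0,0,2,0],[0,0,2,0]]]}}

```text
t: 8.08
tcp_pos: [0.5836, 0.0464, 0.0451]
tool_rot: [0.762, 0.647, -0.0, -0.0]
force: [0.3, -0.3, -3.4]
finger_gap: 0.574
gripper_force: 69.0
```

{"api": "drive_tool", "payload": {"deltas": [[[0,0,1,0],[0,0,2,0],[0,0,2,0]]]}}

```text
t: 8.33
tcp_pos: [0.5836, 0.0464, 0.0431]
tool_rot: [0.762, 0.647, -0.0, -0.0]
force: [-0.4, 0.5, -4.2]
finger_gap: 0.568
gripper_force: 69.0
```

{"api": "drive_tool", "payload": {"deltas": [[[0,-4,0,0],[0,-7,0,0],[0,-7,2,0],[0,-7,2,0]]]}}

```text
t: 8.67
tcp_pos: [0.5762, 0.0477, 0.041]
tool_rot: [0.762, 0.647, -0.0, -0.0]
force: [0.6, -0.4, -3.9]
finger_gap: 0.57
gripper_force: 69.0
```

{"api": "drive_tool", "payload": {"deltas": [[[0,0,1,0],[0,0,2,0],[0,0,2,0]]]}}

```text
t: 8.92
tcp_pos: [0.5769, 0.0475, 0.0391]
tool_rot: [0.762, 0.647, -0.0, -0.0]
force: [0.6, 0.4, -2.9]
finger_gap: 0.575
gripper_force: 69.0
```

{"api": "drive_tool", "payload": {"deltas": [[[0,0,1,0],[0,0,2,0],[0,0,2,0]]]}}

```text
t: 9.17
tcp_pos: [0.5768, 0.0476, 0.0371]
tool_rot: [0.762, 0.647, -0.0, -0.0]
force: [0.4, -0.1, -4.7]
finger_gap: 0.569
gripper_force: 69.0
```

{"api": "drive_tool", "payload": {"deltas": [[[0,0,1,0],[0,0,2,0],[0,0,2,0]]]}}

```text
t: 9.42
tcp_pos: [0.5769, 0.0475, 0.0355]
tool_rot: [0.762, 0.647, 0.0, 0.0]
force: [0.4, -1.0, -2.6]
finger_gap: 0.572
gripper_force: 69.0
```

{"api": "drive_tool", "payload": {"deltas": [[[0,0,1,0],[0,0,2,0],[0,0,2,0]]]}}

```text
t: 9.67
tcp_pos: [0.577, 0.0474, 0.0353]
tool_rot: [0.762, 0.647, 0.0, 0.0]
force: [-2.1, -0.2, 10.9]
finger_gap: 0.571
gripper_force: 69.8
```

{"api": "drive_tool", "payload": {"deltas": [[[0,0,1,0],[0,0,2,0],[0,0,2,0]]]}}

```text
t: 9.92
tcp_pos: [0.5771, 0.0474, 0.0351]
tool_rot: [0.762, 0.647, 0.0, 0.0]
force: [-3.8, -0.9, 22.8]
finger_gap: 0.574
gripper_force: 70.6
```

{"api": "drive_tool", "payload": {"deltas": [[[0,0,1,0],[0,0,2,0],[0,0,2,0]]]}}

```text
t: 10.17
tcp_pos: [0.5771, 0.0474, 0.035]
tool_rot: [0.762, 0.647, 0.0, 0.001]
force: [-7.0, -0.3, 35.0]
finger_gap: 0.573
gripper_force: 71.4
```

{"api": "drive_tool", "payload": {"deltas": [[[0,0,-3,0],[0,0,-5,0],[0,0,-5,0]]]}}

```text
t: 10.42
tcp_pos: [0.5775, 0.0475, 0.0353]
tool_rot: [0.762, 0.647, 0.001, 0.001]
force: [-0.5, 0.6, 9.7]
finger_gap: 0.573
gripper_force: 69.9
```

{"api": "drive_tool", "payload": {"deltas": [[[0,0,0,0],[0,0,0,0],[0,0,0,0]]], "jaw": 58, "force": 20}}

```text
t: 10.67
tcp_pos: [0.577, 0.0476, 0.0338]
tool_rot: [0.762, 0.647, -0.0, -0.0]
force: [-0.3, -0.0, -0.6]
finger_gap: 0.683
gripper_force: 0.0
```

{"api": "drive_tool", "payload": {"deltas": [[[0,0,-10,0],[0,0,-30,0],[0,0,-60,0],[0,0,-95,0],[0,0,-130,0]]]}}

```text
t: 11.08
tcp_pos: [0.5762, 0.0476, 0.1654]
tool_rot: [0.762, 0.647, -0.001, -0.001]
force: [0.2, 0.3, 0.8]
finger_gap: 0.685
gripper_force: 0.0
```

```bash
python3 - <<'E'
from h import *
delta((0,0,0))
c=cam("wrist"); im=save("wrist","pics/w5.png")[:,:,::-1]; save("scene","pics/s5.png"); save("side","pics/d5.png")
h=cv2.cvtColor(im.copy(),cv2.COLOR_BGR2HSV)
J=lambda uv,z:(plane(c,uv,z,True)-JO)@JR*1000
for v in range(40,240,20):
    m=h[v,:,1]; print(v, h[v,150:370:5,1].tolist()); print('   ', h[v,150:370:5,2].tolist())
print(J([(200,100),(300,100)],.052))
E
```

```text
tcp [0.5762 0.0476 0.1654] yaw_y -0.1631 delta [-140.5 -560.6  166.4] turn 0 t 11.0833 F [0.2 0.3 0.8] jig [-155.2   42.3  165.4]
40 [138, 144, 132, 134, 138, 136, 136, 134, 134, 131, 131, 135, 128, 126, 101, 100, 101, 112, 109, 109, 105, 107, 108, 107, 103, 102, 105, 107, 104, 97, 54, 25, 27, 26, 13, 124, 130, 129, 124, 131, 133, 135, 135, 133]
    [131, 131, 131, 135, 135, 135, 94, 141, 137, 138, 140, 138, 151, 146, 215, 199, 205, 191, 191, 164, 170, 191, 196, 189, 178, 170, 192, 179, 162, 194, 123, 218, 216, 219, 192, 158, 161, 156, 150, 146, 165, 161, 153, 151]
60 [139, 133, 135, 135, 138, 138, 135, 129, 132, 136, 136, 135, 133, 130, 102, 102, 100, 108, 108, 107, 108, 108, 108, 105, 107, 107, 104, 106, 108, 98, 60, 24, 27, 23, 13, 128, 130, 129, 129, 129, 132, 133, 133, 137]
    [132, 136, 128, 127, 133, 133, 128, 105, 141, 137, 139, 145, 142, 145, 216, 208, 203, 191, 191, 165, 170, 191, 192, 187, 176, 169, 189, 175, 161, 208, 132, 220, 219, 221, 203, 160, 159, 160, 154, 148, 154, 165, 157, 147]
80 [140, 134, 136, 136, 133, 129, 130, 142, 133, 136, 134, 134, 135, 134, 101, 98, 10
[... 2834 characters left out ...]
 122, 128, 127, 94, 138, 192, 224, 224, 187, 177, 176, 183, 186, 187, 174, 179, 188, 190, 177, 201, 209, 178, 215, 219, 218, 113, 151, 160, 154, 149, 159, 165, 162, 152, 169]
220 [132, 140, 136, 130, 132, 137, 135, 137, 136, 133, 140, 130, 128, 129, 124, 51, 19, 117, 111, 109, 110, 108, 107, 109, 108, 108, 107, 106, 99, 100, 23, 24, 26, 24, 127, 125, 134, 130, 137, 132, 136, 134, 132, 131]
    [133, 137, 135, 135, 135, 136, 136, 132, 129, 127, 124, 129, 128, 95, 152, 131, 93, 185, 173, 180, 185, 186, 188, 176, 184, 192, 189, 180, 208, 210, 210, 212, 220, 204, 139, 112, 158, 159, 151, 156, 167, 164, 157, 169]
[[-77.89846985  91.42297118  52.        ]
 [-78.45271898   5.49523176  52.        ]]
```

```bash
python3 - <<'E'
from h import *
c=cam("wrist"); im=cv2.imread("pics/w5.png"); h=cv2.cvtColor(cv2.GaussianBlur(im,(3,3),0),cv2.COLOR_BGR2HSV).astype(int)
J=lambda uv,z:(plane(c,uv,z,True)-JO)@JR*1000
L=[];Rr=[];FI=[];FO=[]
for v in range(50,210,5):
    vv=h[v,:,2]; ss=h[v,:,1]
    L.append((225+np.argmin(np.diff(vv[225:242]))+.5,v)); Rr.append((280+np.argmax(np.diff(vv[280:298]))+.5,v))
    w=np.where(ss[285:335]<60)[0]; FI.append((w[0]+284.5,v)); FO.append((w[-1]+285.5,v))
for n,p,z in(("L",L,.052),("R",Rr,.052),("FI",FI,.03),("FO",FO,.03)):
    q=J(p,z); k=np.polyfit(q[:,0],q[:,1],1); r=q[:,1]-np.polyval(k,q[:,0]); g=abs(r)<1.5; k=np.polyfit(q[g,0],q[g,1],1); print(n,q[0].round(1),q[-1].round(1),k.round(4),'at -100:',np.polyval(k,-100).round(2),g.sum())
print(h[0:60:4,260].tolist())
a=cv2.imread("pics/w5.png"); print(a.shape)
E
```

```text
L [-33.9  60.1  52. ] [-173.   60.   52.] [1.10000e-03 6.03155e+01] at -100: 60.21 29
R [-33.7   8.4  52. ] [-173.2    9.3   52. ] [-2.800e-03  8.369e+00] at -100: 8.65 32
FI [-28.8  -1.8  30. ] [-180.6   -2.4   30. ] [-1.500e-03 -2.576e+00] at -100: -2.42 32
FO [-27.6 -23.   30. ] [-180.8  -23.    30. ] [ 1.6000e-03 -2.2757e+01] at -100: -22.91 32
[[105, 27, 211], [104, 17, 195], [12, 14, 94], [16, 96, 196], [16, 96, 194], [15, 97, 195], [16, 97, 194], [16, 97, 192], [17, 102, 185], [17, 106, 195], [18, 107, 195], [18, 108, 194], [17, 107, 193], [18, 106, 192], [17, 107, 193]]
(384, 512, 3)
```

{"api": "drive_tool", "payload": {"deltas": [[[20,-24,0,0],[40,-49,0,0],[40,-49,30,0],[40,-49,65,0],[40,-49,95,0]]], "jaw": 0}}

```text
t: 11.65
tcp_pos: [0.5336, 0.0956, 0.0676]
tool_rot: [0.762, 0.648, -0.0, -0.0]
force: [0.5, -0.6, -0.1]
finger_gap: 0.003
gripper_force: 0.0
```

{"api": "drive_tool", "payload": {"deltas": [[[0,0,15,0],[0,0,30,0],[0,0,40,0],[0,0,40,0]]]}}

```text
t: 11.98
tcp_pos: [0.5327, 0.095, 0.0265]
tool_rot: [0.762, 0.647, -0.002, -0.002]
force: [-0.3, -0.2, -0.8]
finger_gap: -0.004
gripper_force: 0.0
```

{"api": "drive_tool", "payload": {"deltas": [[[0,3,0,0],[0,6,0,0],[0,9,0,0],[0,9,0,0]]]}}

```text
t: 12.32
tcp_pos: [0.5459, 0.0933, 0.0304]
tool_rot: [0.762, 0.647, 0.001, 0.001]
force: [0.5, -0.2, 0.1]
finger_gap: -0.002
gripper_force: 0.0
```

{"api": "drive_tool", "payload": {"deltas": [[[0,2,0,0],[0,4,0,0],[0,4,0,0]]]}}

```text
t: 12.57
tcp_pos: [0.548, 0.0928, 0.0297]
tool_rot: [0.762, 0.647, 0.0, 0.0]
force: [-0.8, 0.6, 0.4]
finger_gap: 0.002
gripper_force: 0.1
```

```bash
python3 - <<'E'
from h import *
delta((0,0,0))
E
```

```text
tcp [0.548  0.0928 0.0297] yaw_y -0.1631 delta [-180.6 -525.7   29.6] turn 0 t 12.5667 F [-0.8  0.6  0.4] jig [-115.2   77.5   29.7]
```

{"api": "drive_tool", "payload": {"deltas": [[[0,1.5,0,0],[0,3,0,0],[0,3,0,0]]]}}

```text
t: 12.82
tcp_pos: [0.55, 0.0925, 0.0292]
tool_rot: [0.762, 0.647, -0.001, -0.001]
force: [-3.0, 0.3, 2.0]
finger_gap: 0.001
gripper_force: 1.6
```

{"api": "drive_tool", "payload": {"deltas": [[[0,1.5,0,0],[0,3,0,0],[0,3,0,0]]]}}

```text
t: 13.07
tcp_pos: [0.5544, 0.0918, 0.0292]
tool_rot: [0.762, 0.647, 0.0, 0.0]
force: [-1.8, -0.3, -0.0]
finger_gap: -0.003
gripper_force: 0.9
```

{"api": "drive_tool", "payload": {"deltas": [[[0,1,0,0],[0,2,0,0],[0,2,0,0]]]}}

```text
t: 13.32
tcp_pos: [0.5563, 0.0915, 0.0292]
tool_rot: [0.762, 0.647, 0.0, 0.0]
force: [-0.8, 0.3, -0.1]
finger_gap: -0.003
gripper_force: 0.9
```

{"api": "drive_tool", "payload": {"deltas": [[[0,1,0,0],[0,2,0,0],[0,2,0,0]]]}}

```text
t: 13.57
tcp_pos: [0.5583, 0.0911, 0.0293]
tool_rot: [0.762, 0.647, 0.0, 0.0]
force: [-1.7, -0.2, -0.4]
finger_gap: -0.001
gripper_force: 0.8
```

{"api": "drive_tool", "payload": {"deltas": [[[0,1,0,0],[0,2,0,0],[0,2,0,0]]]}}

```text
t: 13.82
tcp_pos: [0.56, 0.0908, 0.0293]
tool_rot: [0.762, 0.647, 0.0, 0.0]
force: [-1.2, 0.0, -1.4]
finger_gap: -0.002
gripper_force: 0.7
```

{"api": "drive_tool", "payload": {"deltas": [[[0,1,0,0],[0,2,0,0],[0,2,0,0]]]}}

```text
t: 14.07
tcp_pos: [0.5604, 0.0906, 0.0292]
tool_rot: [0.762, 0.647, -0.001, -0.001]
force: [-4.8, 0.9, 2.1]
finger_gap: -0.0
gripper_force: 2.3
```

{"api": "drive_tool", "payload": {"deltas": [[[0,0.5,0,0],[0,1,0,0],[0,1,0,0]]]}}

```text
t: 14.32
tcp_pos: [0.5604, 0.0906, 0.0292]
tool_rot: [0.762, 0.647, -0.002, -0.002]
force: [-6.5, -0.3, 3.9]
finger_gap: 0.001
gripper_force: 3.2
```

{"api": "drive_tool", "payload": {"deltas": [[[0,1,0,0],[0,2,0,0],[0,2,0,0],[0,2,0,0]]]}}

```text
t: 14.65
tcp_pos: [0.5604, 0.0906, 0.0292]
tool_rot: [0.762, 0.647, -0.003, -0.003]
force: [-10.1, 0.7, 5.9]
finger_gap: -0.002
gripper_force: 4.8
```

{"api": "drive_tool", "payload": {"deltas": [[[0,-4,0,0],[0,-14,0,0],[0,-25,0,0],[0,-25,-30,0],[0,-25,-65,0]]]}}

```text
t: 15.07
tcp_pos: [0.5383, 0.0943, 0.0928]
tool_rot: [0.762, 0.647, -0.001, -0.001]
force: [1.2, -0.1, -0.5]
finger_gap: -0.001
gripper_force: 0.0
```

{"api": "drive_tool", "payload": {"deltas": [[[-30,12,-35,0],[-60,25,-65,0],[-60,25,-65,0]]]}}

```text
t: 15.32
tcp_pos: [0.5611, 0.0271, 0.1649]
tool_rot: [0.763, 0.647, 0.005, 0.007]
force: [1.4, 0.2, -0.2]
finger_gap: 0.001
gripper_force: 0.0
```

```bash
cat > meas.py <<'E'
from h import *
import sys
delta((0,0,0))
c=cam("wrist"); im=save("wrist",sys.argv[1])[:,:,::-1].copy(); h=cv2.cvtColor(cv2.GaussianBlur(im,(3,3),0),cv2.COLOR_BGR2HSV).astype(int)
J=lambda uv,z:(plane(c,uv,z,True)-JO)@JR*1000
O=-c[1].T@c[2]
def px(p):  # jig mm -> pixel, fisheye
    q=c[1]@(JO+JR@(np.array(p)/1e3))+c[2]; r=np.hypot(q[0],q[1]); th=np.arctan2(r,q[2]); return c[0][:2,2]+c[0][0,0]*th*q[:2]/r
def edge(y0,z,ch,xs,half=10):
    out=[]
    for x in xs:
        ys=np.arange(y0-half,y0+half,.5); P=np.array([px((x,y,z)) for y in ys]).astype(np.float32)
        v=cv2.remap(h[:,:,ch].astype(np.float32),P[:,0].copy(),P[:,1].copy(),1).ravel()
        g=np.abs(v[4:]-v[:-4]); i=g.argmax(); out.append((x,ys[i+2],g[i]))
    o=np.array(out); k=np.polyfit(o[:,0],o[:,1],1); b=np.abs(o[:,1]-np.median(o[:,1]))<2.5; k=np.polyfit(o[b,0],o[b,1],1); return k.round(4),np.polyval(k,-100).round(2),b.sum()
xs=np.arange(-170,-40,5)
print("fence outer",edge(-20,30,1,xs)); print("rail fence side",edge(0,52,1,xs,8)); print("rail far side",edge(50,52,2,xs))
# rear end of the rail along its centre line
X=np.arange(-260,-20,.5); P=np.array([px((x,25,52)) for x in X]).astype(np.float32)
hue=[cv2.remap(h[:,:,k].astype(np.float32),P[:,0].copy(),P[:,1].copy(),1).ravel() for k in(0,1,2)]
s=hue[1]; print("S along x",[(int(x),int(a),int(b)) for x,a,b in zip(X[::12],s[::12],hue[2][::12])])
E
python3 meas.py pics/w6.png
```

```text
tcp [0.5611 0.0271 0.1649] yaw_y -0.1646 delta [-118.5 -551.7  156. ] turn 0 t 15.3167 F [ 1.4  0.2 -0.2] jig [-177.9   53.9  164.9]
fence outer (array([ 2.00000e-03, -1.77484e+01]), np.float64(-17.95), np.int64(26))
rail fence side (array([-0. ,  1.5]), np.float64(1.5), np.int64(26))
rail far side (array([-4.90000e-03,  5.13169e+01]), np.float64(51.81), np.int64(26))
S along x [(-260, 8, 28), (-254, 28, 26), (-248, 27, 26), (-242, 36, 32), (-236, 68, 59), (-230, 127, 114), (-224, 119, 176), (-218, 107, 197), (-212, 107, 196), (-206, 108, 195), (-200, 108, 195), (-194, 108, 193), (-188, 108, 194), (-182, 108, 194), (-176, 107, 192), (-170, 107, 192), (-164, 107, 192), (-158, 106, 192), (-152, 108, 191), (-146, 108, 191), (-140, 105, 190), (-134, 107, 190), (-128, 106, 190), (-122, 106, 190), (-116, 107, 189), (-110, 107, 189), (-104, 107, 190), (-98, 107, 190), (-92, 107, 190), (-86, 106, 191), (-80, 107, 191), (-74, 106, 190), (-68, 105, 192), (-62, 106, 193), (-56, 107, 193), (-50, 107, 195), (-44, 105, 195), (-38, 107, 197), (-32, 106, 199), (-26, 107, 199)]
```

{"api": "drive_tool", "payload": {"deltas": [[[-36,14,0,0],[-74,28,0,0],[-74,28,35,0],[-74,28,70,0],[-74,28,100,0]]]}}

```text
t: 15.78
tcp_pos: [0.5701, -0.0468, 0.057]
tool_rot: [0.763, 0.646, 0.0, -0.0]
force: [-0.8, -0.1, 0.6]
finger_gap: -0.001
gripper_force: 0.0
```

{"api": "drive_tool", "payload": {"deltas": [[[0,0,15,0],[0,0,28,0],[0,0,34,0],[0,0,34,0]]]}}

```text
t: 16.12
tcp_pos: [0.5689, -0.0457, 0.023]
tool_rot: [0.762, 0.647, -0.001, -0.002]
force: [0.2, -0.5, 0.1]
finger_gap: 0.0
gripper_force: 0.0
```

```bash
python3 - <<'E'
from h import *
delta((0,0,0))
E
```

```text
tcp [ 0.5689 -0.0457  0.023 ] yaw_y -0.1629 delta [ -47.2 -568.7   25.2] turn 0 t 16.1167 F [ 0.2 -0.5  0.1] jig [-248.4   34.4   23. ]
```

{"api": "drive_tool", "payload": {"deltas": [[[0,4,-3,0],[0,7,-5,0],[4,7,-5,0],[8,7,-5,0],[12,7,-5,0]]]}}

```text
t: 16.53
tcp_pos: [0.5799, -0.0356, 0.0312]
tool_rot: [0.762, 0.647, 0.001, 0.001]
force: [-0.3, -0.0, 0.1]
finger_gap: 0.0
gripper_force: 0.0
```

{"api": "drive_tool", "payload": {"deltas": [[[3,0,0,0],[6,0,0,0],[9,0,0,0],[12,0,0,0],[12,0,0,0]]]}}

```text
t: 16.95
tcp_pos: [0.5812, -0.0238, 0.0304]
tool_rot: [0.762, 0.647, -0.0, 0.0]
force: [-0.4, -1.3, 0.6]
finger_gap: 0.005
gripper_force: 0.5
```

{"api": "drive_tool", "payload": {"deltas": [[[4,0,0,0],[8,0,0,0],[12,0,0,0],[16,0,0,0],[16,0,0,0]]]}}

```text
t: 17.37
tcp_pos: [0.584, -0.0074, 0.0303]
tool_rot: [0.762, 0.647, 0.0, -0.0]
force: [-1.2, -0.8, 0.5]
finger_gap: 0.002
gripper_force: 0.6
```

{"api": "drive_tool", "payload": {"deltas": [[[4,0,0,0],[8,0,0,0],[12,0,0,0],[12,0,0,0]]]}}

```text
t: 17.7
tcp_pos: [0.586, 0.0047, 0.0302]
tool_rot: [0.762, 0.647, 0.0, -0.0]
force: [-0.9, 0.2, 0.7]
finger_gap: 0.002
gripper_force: 0.1
```

```bash
python3 - <<'E'
from h import *
delta((0,0,0))
E
```

```text
tcp [0.586  0.0047 0.0302] yaw_y -0.1628 delta [ -99.6 -577.5   30. ] turn 0 t 17.7 F [-0.9  0.2  0.7] jig [-196.    25.7   30.2]
```

{"api": "drive_tool", "payload": {"deltas": [[[4,0,0,0],[8,0,0,0],[12,0,0,0],[16,0,0,0],[16,0,0,0]]]}}

```text
t: 18.12
tcp_pos: [0.5886, 0.0205, 0.0302]
tool_rot: [0.762, 0.647, 0.0, -0.0]
force: [0.8, -0.2, 0.6]
finger_gap: 0.001
gripper_force: 0.0
```

{"api": "drive_tool", "payload": {"deltas": [[[4,0,0,0],[8,0,0,0],[12,0,0,0],[15,0,0,0],[15,0,0,0]]]}}

```text
t: 18.53
tcp_pos: [0.5909, 0.0351, 0.0302]
tool_rot: [0.762, 0.647, 0.0, -0.0]
force: [0.3, -0.1, -0.6]
finger_gap: 0.0
gripper_force: 0.0
```

{"api": "drive_tool", "payload": {"deltas": [[[2,0,0,0],[4,0,0,0],[6,0,0,0],[6,0,0,0]]]}}

```text
t: 18.87
tcp_pos: [0.5919, 0.0405, 0.0303]
tool_rot: [0.762, 0.647, 0.0, -0.0]
force: [-0.5, 0.4, 0.2]
finger_gap: 0.003
gripper_force: 0.1
```

{"api": "drive_tool", "payload": {"deltas": [[[2,0,0,0],[4,0,0,0],[6,0,0,0],[6,0,0,0]]]}}

```text
t: 19.2
tcp_pos: [0.5929, 0.0464, 0.0303]
tool_rot: [0.762, 0.647, 0.0, -0.0]
force: [-0.2, -0.1, 0.1]
finger_gap: -0.005
gripper_force: 0.2
```

{"api": "drive_tool", "payload": {"deltas": [[[2,0,0,0],[4,0,0,0],[6,0,0,0]]]}}

```text
t: 19.45
tcp_pos: [0.5938, 0.0519, 0.0303]
tool_rot: [0.762, 0.647, -0.0, 0.0]
force: [0.0, -1.3, 0.2]
finger_gap: -0.001
gripper_force: 0.9
```

{"api": "drive_tool", "payload": {"deltas": [[[2,0,0,0],[4,0,0,0],[6,0,0,0]]]}}

```text
t: 19.7
tcp_pos: [0.5948, 0.058, 0.0303]
tool_rot: [0.762, 0.647, -0.0, 0.0]
force: [-0.5, -1.9, -0.6]
finger_gap: 0.001
gripper_force: 0.9
```

{"api": "drive_tool", "payload": {"deltas": [[[1,0,0,0],[3,0,0,0],[5,0,0,0]]]}}

```text
t: 19.95
tcp_pos: [0.5956, 0.0628, 0.0303]
tool_rot: [0.762, 0.647, -0.0, -0.0]
force: [-0.4, -2.2, 0.4]
finger_gap: -0.0
gripper_force: 0.9
```

```bash
python3 meas.py pics/w7.png; python3 - <<'E'
from h import *
a=save("side","pics/d7.png"); save("scene","pics/s7.png")
E
```

```text
tcp [0.5956 0.0628 0.0303] yaw_y -0.1631 delta [-158.7 -577.5   30.3] turn 0 t 19.95 F [-0.4 -2.2  0.4] jig [-137.1   25.7   30.3]
fence outer (array([  0., -18.]), np.float64(-18.0), np.int64(22))
rail fence side (array([1.0000e-03, 1.5899e+00]), np.float64(1.49), np.int64(18))
rail far side (array([-1.250e-02,  4.975e+01]), np.float64(51.0), np.int64(16))
S along x [(-260, 0, 0), (-254, 0, 0), (-248, 0, 0), (-242, 0, 0), (-236, 0, 0), (-230, 0, 0), (-224, 15, 16), (-218, 41, 14), (-212, 27, 18), (-206, 31, 16), (-200, 28, 17), (-194, 43, 18), (-188, 26, 17), (-182, 44, 18), (-176, 47, 17), (-170, 101, 208), (-164, 101, 207), (-158, 14, 50), (-152, 10, 52), (-146, 13, 53), (-140, 10, 54), (-134, 58, 27), (-128, 77, 32), (-122, 109, 176), (-116, 108, 174), (-110, 108, 175), (-104, 109, 174), (-98, 108, 175), (-92, 108, 173), (-86, 108, 173), (-80, 108, 172), (-74, 110, 171), (-68, 109, 171), (-62, 109, 171), (-56, 110, 170), (-50, 108, 170), (-44, 109, 168), (-38, 109, 169), (-32, 109, 167), (-26, 109, 168)]
```

{"api": "drive_tool", "payload": {"deltas": [[[1,0,0,0],[2,0,0,0],[3,0,0,0]]]}}

```text
t: 20.35
tcp_pos: [0.5961, 0.0655, 0.0304]
tool_rot: [0.762, 0.647, -0.0, 0.0]
force: [-0.1, -2.6, 0.9]
finger_gap: -0.0
gripper_force: 1.1
```

{"api": "drive_tool", "payload": {"deltas": [[[1,0,0,0],[2,0,0,0],[3,0,0,0]]]}}

```text
t: 20.6
tcp_pos: [0.5966, 0.0686, 0.0304]
tool_rot: [0.762, 0.647, -0.0, 0.0]
force: [-0.5, -2.5, -0.6]
finger_gap: 0.0
gripper_force: 1.1
```

{"api": "drive_tool", "payload": {"deltas": [[[1,0,0,0],[2,0,0,0],[3,0,0,0]]]}}

```text
t: 20.85
tcp_pos: [0.5971, 0.0717, 0.0304]
tool_rot: [0.762, 0.647, -0.0, 0.0]
force: [-0.5, -2.2, 0.6]
finger_gap: -0.0
gripper_force: 1.2
```

{"api": "drive_tool", "payload": {"deltas": [[[1,0,0,0],[2,0,0,0],[3,0,0,0]]]}}

```text
t: 21.1
tcp_pos: [0.5975, 0.0746, 0.0304]
tool_rot: [0.762, 0.647, -0.0, 0.0]
force: [-1.0, -2.3, 0.8]
finger_gap: 0.001
gripper_force: 1.3
```

{"api": "drive_tool", "payload": {"deltas": [[[1,0,0,0],[2,0,0,0],[3,0,0,0]]]}}

```text
t: 21.35
tcp_pos: [0.598, 0.0776, 0.0304]
tool_rot: [0.762, 0.647, -0.0, 0.0]
force: [-0.0, -2.7, 1.4]
finger_gap: -0.002
gripper_force: 1.4
```

{"api": "drive_tool", "payload": {"deltas": [[[1,0,0,0],[2,0,0,0],[3,0,0,0]]]}}

```text
t: 21.6
tcp_pos: [0.5985, 0.0805, 0.0303]
tool_rot: [0.762, 0.647, -0.0, 0.0]
force: [-0.6, -2.8, 0.5]
finger_gap: -0.003
gripper_force: 1.5
```

{"api": "drive_tool", "payload": {"deltas": [[[1,0,0,0],[2,0,0,0],[3,0,0,0]]]}}

```text
t: 21.85
tcp_pos: [0.5989, 0.0827, 0.0304]
tool_rot: [0.762, 0.648, -0.001, 0.0]
force: [-0.9, -9.7, 2.5]
finger_gap: -0.001
gripper_force: 4.5
```

Solid contact: the force jumped from 2.8 to 9.7 N. I'll confirm it with 1 mm more, then back off.

{"api": "drive_tool", "payload": {"deltas": [[[0.5,0,0,0],[1,0,0,0],[1,0,0,0],[1,0,0,0]]]}}

```text
t: 22.18
tcp_pos: [0.5989, 0.0827, 0.0304]
tool_rot: [0.762, 0.648, -0.001, 0.001]
force: [-1.0, -9.5, 1.4]
finger_gap: 0.003
gripper_force: 4.5
```

{"api": "drive_tool", "payload": {"deltas": [[[-5,0,0,0],[-15,0,0,0],[-30,0,0,0],[-30,0,-35,0],[-30,0,-70,0]]]}}

```text
t: 22.6
tcp_pos: [0.5919, 0.0543, 0.0983]
tool_rot: [0.763, 0.646, -0.002, -0.003]
force: [-0.4, -0.2, -0.0]
finger_gap: 0.004
gripper_force: 0.0
```

{"api": "drive_tool", "payload": {"deltas": [[[0,0,-30,0],[0,0,-60,0],[0,0,-60,0],[0,0,-60,0]]]}}

```text
t: 22.93
tcp_pos: [0.5955, 0.0549, 0.1623]
tool_rot: [0.762, 0.647, 0.002, 0.001]
force: [0.2, 0.2, -0.3]
finger_gap: 0.002
gripper_force: 0.0
```

```bash
python3 meas.py pics/w8.png; python3 - <<'E'
from h import *
a=save("scene","pics/s8.png")[:,:,::-1]; b=save("side","pics/d8.png")[:,:,::-1]
A=cv2.resize(a[170:320,210:360],(400,400),interpolation=cv2.INTER_CUBIC);B=cv2.resize(b[90:240,200:350],(400,400),interpolation=cv2.INTER_CUBIC)
cv2.imwrite("pics/v8.png",np.hstack([A,B]))
E
```

```text
tcp [0.5955 0.0549 0.1623] yaw_y -0.1631 delta [-151.  -579.4  159.4] turn 0 t 22.9333 F [ 0.2  0.2 -0.3] jig [-144.9   24.5  162.3]
fence outer (array([ 2.90000e-03, -1.77297e+01]), np.float64(-18.02), np.int64(26))
rail fence side (array([-0.0243, -0.1863]), np.float64(2.24), np.int64(26))
rail far side (array([-4.61000e-02,  4.79951e+01]), np.float64(52.6), np.int64(12))
S along x [(-260, 7, 58), (-254, 3, 58), (-248, 9, 60), (-242, 12, 60), (-236, 9, 61), (-230, 12, 62), (-224, 12, 63), (-218, 12, 62), (-212, 49, 29), (-206, 59, 34), (-200, 65, 38), (-194, 61, 43), (-188, 67, 45), (-182, 93, 116), (-176, 98, 224), (-170, 98, 217), (-164, 99, 211), (-158, 100, 211), (-152, 100, 211), (-146, 100, 211), (-140, 99, 211), (-134, 98, 211), (-128, 99, 211), (-122, 99, 212), (-116, 100, 208), (-110, 98, 207), (-104, 107, 192), (-98, 106, 195), (-92, 106, 194), (-86, 107, 194), (-80, 106, 193), (-74, 107, 192), (-68, 106, 191), (-62, 107, 191), (-56, 107, 190), (-50, 106, 188), (-44, 104, 188), (-38, 105, 189), (-32, 105, 188), (-26, 105, 188)]
```

View pics/v8.png

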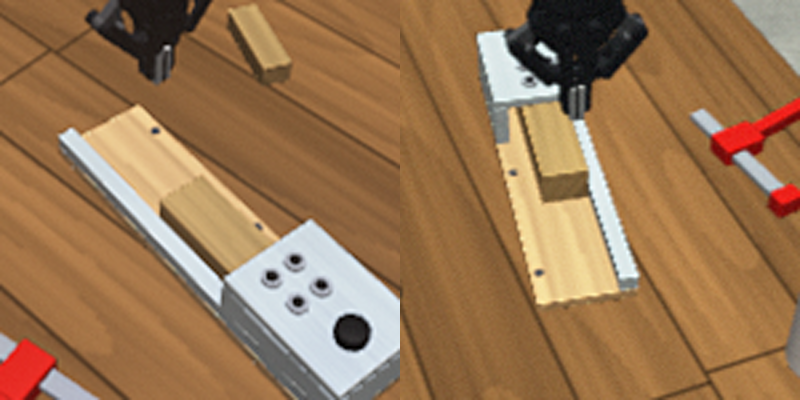

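The picture shows the rail in the block along the fence, with the gripper clear. My side fits sampled points behind the rail, so I'll refit over x = -100 to -10 from the same image.

```bash
sed 's/^xs=.*/xs=np.arange(-98,-8,4)/; /^X=/,$d' meas.py > m2.py; cat >> m2.py <<'E'
for x in(-95,-60,-20):
    for z,y0 in((52,0),):
        P=np.array([px((x,y,z)) for y in np.arange(-8,8)]).astype(np.float32)
        print(x,[cv2.remap(h[:,:,k].astype(np.float32),P[:,0].copy(),P[:,1].copy(),1).ravel().astype(int).tolist() for k in(1,2)])
E
python3 m2.py pics/w9.png
```

```text
tcp [0.593  0.055  0.1588] yaw_y -0.1631 delta [-150.6 -575.6  160.7] turn 0 t 23.0833 F [-0.7  0.2 -0.8] jig [-145.2   27.   158.8]
fence outer (array([ 7.0000e-04, -1.7873e+01]), np.float64(-17.95), np.int64(23))
rail fence side (array([0. , 1.5]), np.float64(1.5), np.int64(23))
rail far side (array([2.10000e-03, 5.10047e+01]), np.float64(50.79), np.int64(23))
-95 [[20, 21, 21, 22, 22, 21, 21, 19, 8, 41, 92, 105, 105, 105, 105, 104], [225, 224, 224, 223, 222, 222, 224, 221, 196, 176, 178, 183, 186, 186, 187, 188]]
-60 [[20, 21, 21, 21, 22, 21, 20, 22, 16, 40, 90, 105, 105, 105, 105, 105], [224, 224, 223, 223, 223, 223, 223, 223, 202, 176, 175, 180, 182, 181, 180, 183]]
-20 [[23, 23, 23, 23, 23, 23, 24, 23, 14, 39, 95, 108, 104, 103, 103, 103], [222, 222, 220, 219, 219, 220, 220, 218, 197, 175, 174, 179, 180, 180, 177, 179]]
```

The rail is square to the fence (slope under 0.003) and sits at the same edge position as when it was pressed solid against it. I'm handing in.

```bash
python3 -c "
from station import manip
print(manip.sign_off())"
```

```text
the job is handed in; nothing more can be done
None
```

The rail lies flat on the bed, flush and square to the fence and pushed home against the hidden stop with about 10 N; it is released and the job is handed in (verdict not shown), though an early lowering beside the fence briefly read 85 N at the wrist.

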